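Nip up a polishing wheel with its shaft collar

ROBOT

A 6-joint arm with a two-finger parallel gripper is mounted at the origin on a cart in front of the work surface, level with it; the furniture and walls round the work are solid. World frame = base frame: x ahead of the robot, y to its left, z up, the work surface at z = 0. Lengths are in m, angles in rad, forces in N, time in s.
With the tool pointing down it reaches from about 0.375 to 0.975 m from the base axis. Payload 3.8 kg.
Tool frame: the origin (TCP) lies between the finger pads; the fingertips stand 25 mm ahead of it and the grasp point (between the pads) lies 6 mm ahead of it; z points along the fingers, x is the direction in which the jaws open and shut, and the axes are right-handed (so a half turn about z gives the same grasp; the last joint's range is limited). The gripper opens to 85 mm and grips with 20 to 120 N. Pads are 22 mm wide; open, the fingers measure 114 mm over their backs; the gripper's body (76 mm by 85 mm) begins 54 mm behind the grasp point. The pads swing forward as they close: fully open they stand 13 mm farther back than shut.
Start: joints at [1.259, 0.264, 1.604, -0, 1.274, -0.037], TCP at [0.183, 0.65, 0.234] pointing down, gripper open.
Joint ranges: [-2.63, 2.63], [-0.94, 2.18], [0.31, 2.57], [-1.31, 4.45], [0, 2.66], [-2.55, 2.55]. Speed limits (rad/s): [2.57, 2.57, 3.14, 3.14, 3.14, 3.14].

INTERFACE

Orientations are given as a rotation vector (axis times angle).
In Python, from bench import env gives the robot as it stands. The module is installed in compiled form; this text tells all that it offers.
- The arm moves only by the tool jog_arm, never from a script. Its argument "plan" is a list of rows, each a list of 6 numbers: the shift along the tool's x, y, z in units of 25 mm (1.0 is 25 mm), then the turn, a rotation vector about the tool's x, y, z in units of 10 degrees (1.0 is 10 degrees). A call has 1 to 5 rows; each row shifts and turns the commanded pose from where the row before left it, along the tool's axes as they then stand; what a row does not reach is not made up. A row lasts 1/8 s, in which the tool goes at most 62.5 mm and 10.7 degrees, less where a joint would pass 70% of its speed; a pose out of reach is approached as far as the arm can. A call is refused whole if a number of a shift passes 1 or a number of a turn 1, either way. A call with a gripper value outside its range is refused whole. "jaw" is the closure, from 0 (fully open) to 1 (shut), set as the call begins (left out, the last holds). The fingers move at their own pace and stop on an object; "force" is the grip in N (left out, the last holds). Time passes only in rows, so rows that do not move let the fingers close. It gives the time, the measured TCP pose, the force and the opening at its end, in the units of the state.
- env.observe(): the state, without advancing time (a new reading comes with each control period).
- env.grab_frame(name): name is "scene" or "top"; returns a dict with "pixels" (400x640x3 uint8, red, green, blue), "z_map" (400x640 float32, m along the optical axis (not along the pixel's ray), 0 where there is no reading), "camera_matrix" (3x3 intrinsics, pixels), "dist_coeffs" ([k1, k2, p1, p2, k3] as OpenCV has them; the pictures are not rectified), "R" (3x3) and "t" (3): a world point X has camera coordinates R X + t. Camera axes: x right, y down, z forward; pixel columns grow to the right and rows downward; lengths in m; the calibration is good to about 2 mm. A picture is of the moment at which its call begins.
- env.close_job(): hands the job in, once; it reports no verdict.
Trained networks look in a picture, given as the dict that the camera call returned (one of the last four; its "shot" number tells which), for a name from the list of things; names that differ only in an ending like _2 or _b are one class to them, and where a whole thing is asked for, a point or a joint stands for the part that bears it (a point fixed in the world has none). Each returns a list of dicts, best first, with "confidence" (0 to 1); they miss things now and then, are a little off and sometimes report something else, mostly with a low value. They report only what shows in the picture. A call takes as long as a camera call.
- env.trace(picture, target): "pixels" (400x640 bool, what is visible of it) and "pixel" ([column, row] in pixels, amid what is visible of it).
- env.place_of(picture, target): "pixel" ([column, row] in pixels: a listed point, or the origin of a listed thing).
The state is a dict: "time": time; "qpos": joint angles; "qd": joint speeds; "joint_efforts": joint torques, N m; "tcp_pos": TCP position; "eef_rot": TCP orientation; "force": force on the tool from outside, world axes, zero at the start; "torque": the same for the moment, N m; "gripper_width": finger opening in m.
Only numpy, scipy, OpenCV 4.12 (cv2) and the standard library are available. Lean on these libraries where they do the work, as an engineer would, in place of code of your own. Each camera call takes 0.05 s, during which the arm holds its last target.

TASK

The small polishing wheel on the arbor stand is loose endwise on its shaft. Undo the wing set screw of the shaft collar, slide the collar along against the wheel and push the wheel back until it is nipped firmly between the collar and the rubber washer behind it (push with about 10 N, and never more than 16 N), then do the set screw up tight again so that the wheel stays nipped. Do not drag the collar while its screw is tight, and leave the things lying around the stand alone.

Things in the scene. Friction and masses are not known exactly. Their poses are not given: they have to be found in the camera images.
- stand: grey arbor stand bolted to the worktop: base plate 90 x 228 x 12 mm, two pedestals 85 mm high at its ends, between them a fixed steel shaft of 16 mm diameter, axis 65 mm above the worktop. Origin on the worktop below the shaft, 6 mm from the plate's middle; y axis along the shaft from the wheel's end to the collar's end, z up.
- wheel: brown polishing wheel, 64 mm in diameter, 18 mm thick, with a bright boss 28 mm in diameter, 24 mm long facing the collar. Origin on the shaft axis at the boss's end face; axes as the stand's. Slides (drag under 1 N) towards -y until it meets a stiff rubber washer (about 8 N per mm, at most 3.5 mm) on a flange behind it: 3 to 29 mm, not known, to be felt.
- collar: dark knurled shaft collar, 40 mm in diameter, 16 mm long. Origin at its centre on the shaft axis; axes as the stand's. With the screw undone it slides against a drag of about 3 N; with it tight it is held fast (over 30 N). At the start the face towards the wheel is 26 to 44 mm from the boss; it goes towards -y.
- screw_wing (a point): flat steel wing of the collar's set screw, 36 mm long, 10 mm thick, 22 mm high, upright above the collar on a 10 mm stem and riding with it. Point at the wing's centre, 121 mm above the worktop; x axis along its length (grip it across y, 10 mm), z up. It does not rise as it turns and can be used to push the collar along.
- set_screw (a joint): angle of the set screw (rad), growing counter-clockwise seen from above as it is undone. It starts tight at about 0; the collar is quite free from 0.9 on; stop at 1.5. Tight again means below 0.35; it can be turned down to -0.3. Turning it takes under 0.3 N m.
- hex_key: bent hexagon key, 29 x 73 x 6 mm, lying loose in front of the stand; leave alone. Origin at the centre of its underside.
- compound_bar: pale polishing compound bar, 33 x 60 x 31 mm, lying loose behind the stand; leave alone. Origin at the centre of its underside.
- big_nut: steel nut, 24 x 27 x 13 mm, lying loose behind the stand; leave alone. Origin at the centre of its underside.

How it is judged:
By the outcome, as a careful person would: the job done as asked, in the order asked, and still so for the second after the job is handed in, with the robot touching nothing.
It also fails if it takes over 58 s, if anything falls off the work surface, if the arm or the gripper's body presses on something with over 40 N, if the wrist force passes 120 N, or if a joint passes its speed limit or range.

## Working session

There is one attempt and no reset: what is moved stays moved. The work goes in short steps, Python scripts to look and compute and a tool call to move; the robot and the scene stay as the last step left them, time stands still between calls to the robot, and variables do not carry over. Pictures are saved under pics/ and viewed, and the job is handed in when it is done.

Besides the shell and the picture viewer there is one more tool, called after "Emit:" as name(argument=value, ...), one argument or row to a line, values as JSON. jog_arm: Moves the arm, as the interface text tells. Its arguments: {"type":"object","properties":{"plan":{"type":"array","items":{"type":"array","items":{"type":"number"}}},"jaw":{"type":"number"},"force":{"type":"number"}},"required":["plan"]}

```bash
mkdir -p pics; cat > h.py <<'E'
import numpy as np, cv2
from bench import env
def save(n,f): cv2.imwrite('pics/'+n, cv2.cvtColor(f['pixels'],cv2.COLOR_RGB2BGR))
def ray(f,px):
    u=cv2.undistortPoints(np.array([[px]],float),f['camera_matrix'],np.array(f['dist_coeffs']))[0,0]
    R=np.array(f['R']);t=np.array(f['t'])
    return -R.T@t, R.T@np.array([u[0],u[1],1.])
def at_z(f,px,z):
    o,d=ray(f,px); return o+d*(z-o[2])/d[2]
def at_depth(f,px):
    o,d=ray(f,px); c,r=int(round(px[0])),int(round(px[1])); return o+d*f['z_map'][r,c]
E
python3 - <<'E'
from h import *
print(env.observe())
for n in ['scene','top']:
    f=env.grab_frame(n); save(n+'0.png',f)
    print(n,f['R'],f['t'])
    for k in ['stand','wheel','collar','screw_wing','hex_key','compound_bar','big_nut']:
        r=env.place_of(f,k)
        z={'stand':0,'wheel':.065,'collar':.065,'screw_wing':.121}.get(k,0)
        for q in r[:2]: print(k,q['confidence'],q['pixel'],at_z(f,q['pixel'],z).round(4))
E
```

```text
{'time': 0.0, 'qpos': array([ 1.25911785e+00,  2.64771399e-01,  1.60538501e+00, -2.57348235e-05,
        1.27368344e+00, -3.68966152e-02]), 'qd': array([-0.00064702, -0.00014315,  0.00020039,  0.00039122,  0.00101924,
        0.00046507]), 'joint_efforts': array([ 1.35926814e-03, -5.15121317e+01, -3.67312539e+01, -5.20009542e-05,
        1.32988935e-02,  3.23374650e-05]), 'tcp_pos': array([0.18293786, 0.64898465, 0.23304377]), 'eef_rot': array([ 2.5037025 ,  1.89547979, -0.00286764]), 'force': array([-0.11678045, -0.6451372 , -0.110482  ]), 'torque': array([-0.00311533,  0.02532165, -0.03208381]), 'gripper_width': 0.08516436381002664}
scene [[-0.89259276 -0.45085366 -0.00302505]
 [-0.28481677  0.56905143 -0.77140124]
 [ 0.34951048 -0.68768558 -0.63634187]] [0.62408085 0.04946854 0.9200141 ]
stand 0.69 [345.3, 225.1] [0.5063 0.2564 0.    ]
wheel 0.67 [350.2, 198.9] [0.5011 0.251  0.065 ]
collar 0.8 [337.5, 206.3] [0.5135 0.2813 0.065 ]
screw_wing 0.67 [339.8, 181.8] [0.5118 0.2787 0.121 ]
hex_key 0.43 [361.5, 261.2] [0.4402 0.3316 0.    ]
compound_bar 0.75 [303.4, 220.7] [0.5864 0.282  0.    ]
big_nut 0.68 [347.6, 225.7] [0.5015 0.2559 0.    ]
big_nut 0.55 [334.1, 191.7] [0.571  0.1705 0.    ]
top [[ 0.00487479 -0.9999792   0.00422209]
 [-0.99490467 -0.00527515 -0.10068201]
 [ 0.10070219 -0.00370977 -0.9949097 ]] [0.27925988 0.5692424  0.90958811]
stand 0.86 [332.6, 223.7] [0.5058 0.238  0.    ]
wheel 0.74 [332.8, 225.0] [0.5006 0.2408 0.065 ]
collar 0.55 [310.7, 218.2] [0.5161 0.292  0.065 ]
screw_wing 0.61 [315.2, 217.2] [0.5156 0.2819 0.121 ]
screw_wing 0.25 [361.6, 201.8] [0.5497 0.1807 0.121 ]
hex_key 0.54 [297.8, 249.4] [0.442  0.3239 0.    ]
compound_bar 0.92 [315.1, 191.4] [0.5863 0.2819 0.    ]
big_nut 0.39 [360.3, 201.8] [0.5607 0.1688 0.    ]
```

```bash
python3 - <<'E'
import cv2
for n,(x,y) in {'scene':(270,140),'top':(250,160)}.items():
    i=cv2.imread(f'pics/{n}0.png'); cv2.imwrite(f'pics/{n}0c.png',cv2.resize(i[y:y+140,x:x+160],None,fx=4.5,fy=4.2,interpolation=cv2.INTER_CUBIC))
E
```

```text
(no output)
```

View pics/scene0.png

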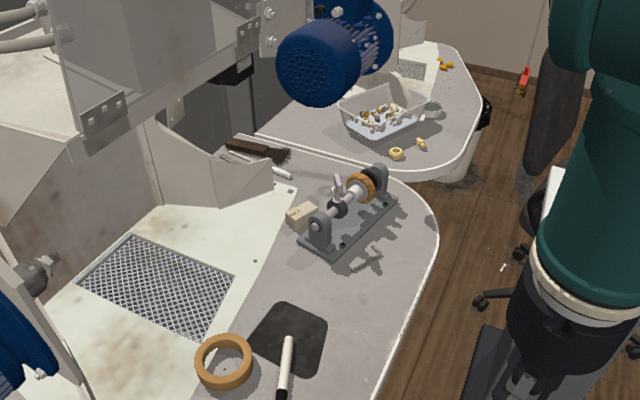

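View pics/scene0c.png

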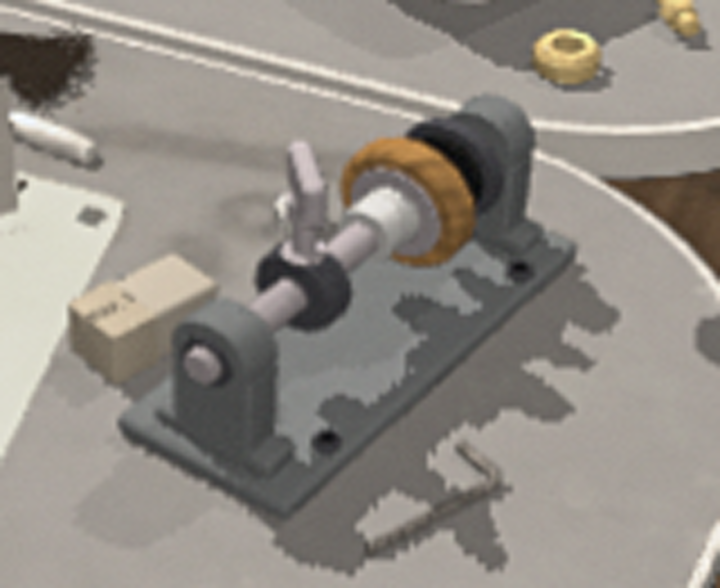

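View pics/top0c.png

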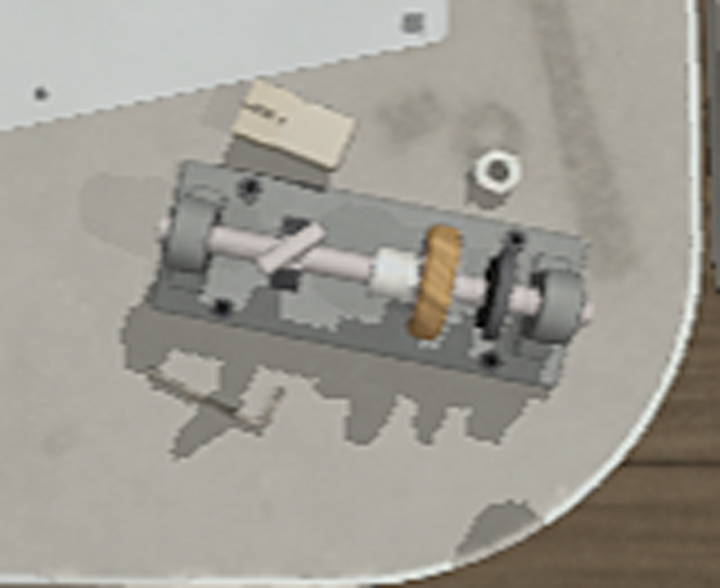

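The pictures show the stand with the wheel on the right in the top view. The collar is near the left pedestal, with the wing at about (315,219), turned obliquely. The key lies in front, and the bar and nut behind. Next I'll measure the wing and the shaft line using depth.

```bash
cat >> h.py <<'E'
def cloud(f,mask):
    v,u=np.nonzero(mask&(f['z_map']>0)); z=f['z_map'][v,u]
    p=cv2.undistortPoints(np.stack([u,v],1).astype(float)[:,None],f['camera_matrix'],np.array(f['dist_coeffs']))[:,0]
    return (np.c_[p*z[:,None],z]-np.array(f['t']))@np.array(f['R'])
def pca(P):
    c=P.mean(0); w,V=np.linalg.eigh(np.cov((P-c).T)); return c,w,V[:,-1]
E
python3 - <<'E'
from h import *
box=lambda P,zl,zh:P[(P[:,2]>zl)&(P[:,2]<zh)]
for n in ['top','scene']:
    f=env.grab_frame(n)
    P=cloud(f,np.ones((400,640),bool))
    P=P[(abs(P[:,0]-.51)<.07)&(abs(P[:,1]-.26)<.13)]
    W=box(P,.1,.15); W=W[np.hypot(W[:,0]-.515,W[:,1]-.282)<.035]
    T=box(W,.124,.15)
    for nm,Q in (('wing',W),('wingtop',T)):
        c,w,d=pca(Q[:,:2]); print(n,nm,len(Q),Q.min(0).round(4),Q.max(0).round(4),c.round(4),'mid',((Q.min(0)+Q.max(0))/2).round(4),'ang',np.degrees(np.arctan2(d[1],d[0])).round(1))
        s=(Q[:,:2]-c)@d; print('  len',s.min().round(4),s.max().round(4))
    for k in ['stand','wheel','collar','screw_wing']:
        r=env.trace(f,k)
        if r:
            m=r[0]['pixels']; Q=cloud(f,m); print(n,k,r[0]['confidence'],m.sum(),r[0]['pixel'],'med',np.median(Q,0).round(4),'min',np.percentile(Q,3,0).round(4),'max',np.percentile(Q,97,0).round(4))
            if k in('stand','wheel'): c,w,d=pca(Q[:,:2]); print('   pca',c.round(4),np.degrees(np.arctan2(d[1],d[0])).round(1))
    # base plate
    B=box(P,.008,.016); 
    if len(B)>50: print('base',len(B),cv2.minAreaRect((B[:,:2]*1000).astype(np.float32)))
E
```

```text
top wing 86 [0.5005 0.2672 0.1124] [0.5243 0.2973 0.1354] [0.512  0.2824] mid [0.5124 0.2823 0.1239] ang 124.8
  len -0.017 0.0176
top wingtop 75 [0.5005 0.2672 0.1262] [0.5243 0.2973 0.1354] [0.5121 0.2826] mid [0.5124 0.2823 0.1308] ang 125.3
  len -0.0171 0.0174
top stand 0.57 3272 [332.0, 224.9] med [0.5017 0.2449 0.0131] min [0.4513 0.1396 0.0082] max [0.5537 0.3431 0.0967]
   pca [0.502  0.2432] 77.8
top wheel 0.7 396 [343.0, 227.4] med [0.4975 0.2169 0.0811] min [0.4685 0.196  0.0105] max [0.5229 0.2409 0.0967]
   pca [0.4967 0.2173] 169.6
top collar 0.7 150 [313.5, 217.5] med [0.5091 0.2823 0.1157] min [0.4943 0.2714 0.0704] max [0.5288 0.2952 0.133 ]
top screw_wing 0.61 68 [315.3, 219.0] med [0.5113 0.2823 0.1307] min [0.5027 0.2694 0.1149] max [0.52   0.2952 0.1331]
base 1881 ((510.63238525390625, 245.10903930664062), (226.63497924804688, 134.99623107910156), 88.82906341552734)
scene wing 154 [0.4995 0.2709 0.1006] [0.5256 0.3034 0.1337] [0.5108 0.2919] mid [0.5125 0.2871 0.1172] ang 129.4
  len -0.023 0.014
scene wingtop 92 [0.4995 0.2709 0.1246] [0.5256 0.3034 0.1337] [0.5111 0.2897] mid [0.5125 0.2871 0.1292] ang 127.5
  len -0.0211 0.0147
scene stand 0.63 4774 [346.2, 218.8] med [0.498  0.2731 0.02  ] min [0.4523 0.1521 0.0072] max [0.5456 0.3535 0.1071]
   pca [0.4966 0.2668] 75.0
scene wheel 0.91 699 [359.2, 189.2] med [0.4913 0.2227 0.0765] min [0.4678 0.2091 0.0417] max [0.523  0.2446 0.0962]
   pca [0.4925 0.2236] 176.8
scene collar 0.76 429 [338.6, 200.7] med [0.5083 0.2923 0.083 ] min [0.4936 0.2791 0.0537] max [0.5282 0.3011 0.1321]
scene screw_wing 0.46 197 [337.9, 184.3] med [0.5112 0.2909 0.1218] min [ 5.005e-01  1.374e-01 -4.000e-04] max [0.5875 0.3018 0.1329]
base 2095 ((509.8639221191406, 251.59181213378906), (139.2713623046875, 224.89047241210938), 0.03126279264688492)
```

```bash
python3 - <<'E'
from h import *
a=np.array([.183,.649]);b=np.array([.512,.283])
for n in ['top','scene']:
    f=env.grab_frame(n); P=cloud(f,np.ones((400,640),bool))
    P=P[(P[:,2]>.1)]
    t=np.clip((P[:,:2]-a)@(b-a)/((b-a)@(b-a)),0,1); D=np.hypot(*(P[:,:2]-a-t[:,None]*(b-a)).T)
    Q=P[(D<.15)]; tt=t[D<.15]
    for lo in np.arange(0,1.01,.2):
        m=(tt>=lo)&(tt<lo+.2); 
        if m.sum(): print(n,lo.round(1),m.sum(),Q[m].min(0).round(2),Q[m].max(0).round(2))
    # shaft line and boss/collar along-axis profile
    yv=np.array([np.sin(np.radians(11.5)),np.cos(np.radians(11.5))]);xv=np.array([yv[1],-yv[0]])
    P=cloud(f,np.ones((400,640),bool)); s=(P[:,:2]-[.512,.283])@yv; x=(P[:,:2]-[.512,.283])@xv
    for lo in np.arange(-.14,.1,.006):
        m=(s>=lo)&(s<lo+.006)&(abs(x)<.05)&(P[:,2]>.05)&(P[:,2]<.15)
        if m.sum(): print('  s%.0f'%(lo*1e3),m.sum(),'x',(x[m].min()*1e3).round(1),(x[m].max()*1e3).round(1),'z',P[m,2].max().round(3))
E
```

```text
top 0.0 463 [0.18 0.6  0.24] [0.21 0.72 0.34]
top 0.8 42 [0.5  0.28 0.11] [0.52 0.3  0.13]
top 1.0 1833 [0.51 0.27 0.11] [0.66 0.36 0.53]
  s-140 45 x -20.8 18.8 z 0.09
  s-134 58 x -20.3 18.1 z 0.086
  s-128 30 x -15.8 12.6 z 0.083
  s-122 18 x -8.5 5.9 z 0.074
  s-116 18 x -26.6 22.7 z 0.09
  s-110 61 x -25.4 24.9 z 0.092
  s-104 67 x -23.4 21.6 z 0.09
  s-98 17 x -8.6 5.7 z 0.074
  s-92 18 x -7.9 6.7 z 0.074
  s-86 28 x -27.9 18.0 z 0.096
  s-80 72 x -31.4 29.6 z 0.097
  s-74 72 x -32.3 30.9 z 0.098
  s-68 80 x -31.0 30.2 z 0.096
  s-62 30 x -14.0 12.3 z 0.082
  s-56 32 x -13.2 13.3 z 0.081
  s-50 32 x -14.0 12.1 z 0.081
  s-44 25 x -12.7 11.0 z 0.08
  s-38 19 x -7.3 7.1 z 0.075
  s-32 17 x -8.2 6.2 z 0.073
  s-26 18 x -7.5 7.1 z 0.074
  s-20 21 x -8.4 9.0 z 0.128
  s-14 29 x -7.6 14.3 z 0.133
  s-8 47 x -18.6 19.3 z 0.134
  s-2 46 x -19.5 20.3 z 0.133
  s4 38 x -19.9 17.0 z 0.133
  s10 18 x -12.0 6.8 z 0.132
  s16 19 x -7.0 7.6 z 0.076
  s22 17 x -7.8 6.6 z 0.074
  s28 19 x -7.1 8.1 z 0.074
  s34 16 x -7.4 6.5 z 0.073
  s40 46 x -19.0 19.3 z 0.086
  s46 46 x -19.8 17.8 z 0.088
  
[... 519 characters left out ...]
-68 331 x -32.8 29.2 z 0.098
  s-62 56 x -31.1 25.5 z 0.092
  s-56 38 x -14.4 12.2 z 0.08
  s-50 36 x -13.7 9.8 z 0.08
  s-44 76 x -15.2 13.8 z 0.08
  s-38 22 x -8.5 4.8 z 0.074
  s-32 20 x -9.0 4.8 z 0.074
  s-26 22 x -8.4 7.6 z 0.074
  s-20 15 x -7.8 2.0 z 0.074
  s-14 1 x 9.8 9.8 z 0.13
  s-8 30 x -19.3 15.0 z 0.133
  s-2 75 x -20.5 13.8 z 0.133
  s4 156 x -21.0 18.4 z 0.132
  s10 189 x -19.6 20.0 z 0.133
  s16 41 x -13.1 5.7 z 0.133
  s22 26 x -8.2 5.9 z 0.073
  s28 22 x -7.9 3.4 z 0.074
  s34 8 x -8.5 2.9 z 0.073
  s40 8 x -18.4 6.5 z 0.083
  s46 57 x -20.0 13.6 z 0.086
  s52 66 x -20.2 14.8 z 0.085
  s58 98 x -20.1 20.3 z 0.086
  s64 161 x -19.8 19.4 z 0.085
  s70 41 x -6.9 7.2 z 0.074
```

Emit:
jog_arm(
  plan=[
    [-0.63,1,0,0,0,0],
    [-0.63,1,0,0,0,0],
    [-0.63,1,0,0,0,0],
    [-0.63,1,0,0,0,0],
    [-0.63,1,0,0,0,0],
  ],
  jaw=0.3,
  force=20,
)

```text
time: 2.02
tcp_pos: [0.2827, 0.5393, 0.2345]
eef_rot: [-2.505, -1.896, -0.0]
force: [-0.7, -0.1, -0.1]
gripper_width: 0.0597
```

```bash
python3 - <<'E'
from h import *
for n in ['top','scene']:
    f=env.grab_frame(n); P=cloud(f,np.ones((400,640),bool))
    Q=P[(P[:,2]>.14)&(np.hypot(P[:,0]-.512,P[:,1]-.283)<.2)]
    for lo in np.arange(.14,.6,.06):
        m=(Q[:,2]>=lo)&(Q[:,2]<lo+.06)
        if m.sum(): print(n,lo.round(2),m.sum(),Q[m].min(0).round(3),Q[m].max(0).round(3),'d',np.hypot(Q[m,0]-.512,Q[m,1]-.283).min().round(3))
E
```

```text
top 0.32 512 [0.656 0.256 0.338] [0.711 0.417 0.38 ] d 0.144
top 0.38 998 [0.65  0.259 0.38 ] [0.712 0.427 0.44 ] d 0.138
top 0.44 1553 [0.642 0.271 0.44 ] [0.688 0.434 0.5  ] d 0.131
top 0.5 1969 [0.638 0.271 0.5  ] [0.688 0.437 0.533] d 0.127
scene 0.32 1279 [0.655 0.265 0.339] [0.668 0.418 0.38 ] d 0.143
scene 0.38 2349 [0.649 0.269 0.38 ] [0.66  0.427 0.44 ] d 0.139
scene 0.44 289 [0.647 0.355 0.44 ] [0.652 0.429 0.46 ] d 0.157
```

Emit:
jog_arm(
  plan=[
    [-0.63,1,0,0,0,0],
    [-0.63,1,0,0,0,0],
    [-0.63,1,0,0,0,0],
    [-0.63,1,0,0,0,0],
    [-0.63,1,0,0,0,0],
  ],
)

```text
time: 2.75
tcp_pos: [0.3812, 0.4304, 0.2345]
eef_rot: [-2.504, -1.896, -0.001]
force: [0.1, 0.6, 0.0]
gripper_width: 0.0603
```

Emit:
jog_arm(
  plan=[
    [-0.63,1,0,0,0,0],
    [-0.63,1,0,0,0,0],
    [-0.63,1,0,0,0,0],
    [-0.63,1,0,0,0,0],
    [-0.63,1,0,0,0,0],
  ],
)

```text
time: 3.38
tcp_pos: [0.4804, 0.3207, 0.2345]
eef_rot: [-2.504, -1.896, -0.001]
force: [0.8, 0.4, -0.3]
gripper_width: 0.0603
```

Emit:
jog_arm(
  plan=[
    [-0.54,0.82,0,0,0,0],
    [-0.54,0.82,0.5,0,0,0],
    [0,0,0.5,0,0,1],
    [0,0,0,0,0,1],
    [0,0,0,0,0,1],
  ],
)

```text
time: 4.0
tcp_pos: [0.512, 0.2842, 0.2091]
eef_rot: [-2.913, -1.175, 0.0]
force: [-0.3, 0.2, -0.2]
gripper_width: 0.0599
```

Emit:
jog_arm(
  plan=[
    [0,0,0,0,0,0.9],
    [0,0,0,0,0,0],
  ],
)

```text
time: 4.25
tcp_pos: [0.512, 0.2842, 0.2095]
eef_rot: [-2.993, -0.954, -0.0]
force: [0.7, -0.8, 0.2]
gripper_width: 0.06
```

```bash
python3 - <<'E'
from h import *
from scipy.spatial.transform import Rotation as R
o=env.observe(); M=R.from_rotvec(o['eef_rot']).as_matrix(); print(o['tcp_pos'].round(4),M.round(3),np.degrees(np.arctan2(M[1,0],M[0,0])),o['force'].round(2),o['qpos'].round(3),o['time'])
for n in ['top','scene']:
    f=env.grab_frame(n); save(n+'1.png',f); i=f['pixels'][140:280,250:410,::-1]
    cv2.imwrite(f'pics/{n}1c.png',cv2.resize(i,None,fx=4.5,fy=4.2,interpolation=cv2.INTER_CUBIC))
E
```

```text
[0.512  0.2842 0.2095] [[ 0.815  0.579  0.   ]
 [ 0.579 -0.815  0.   ]
 [ 0.    -0.    -1.   ]] 35.37793214851047 [ 0.74 -0.75  0.17] [ 0.464  0.113  1.829  0.     1.2   -0.154] 4.25
```

View pics/scene1c.png

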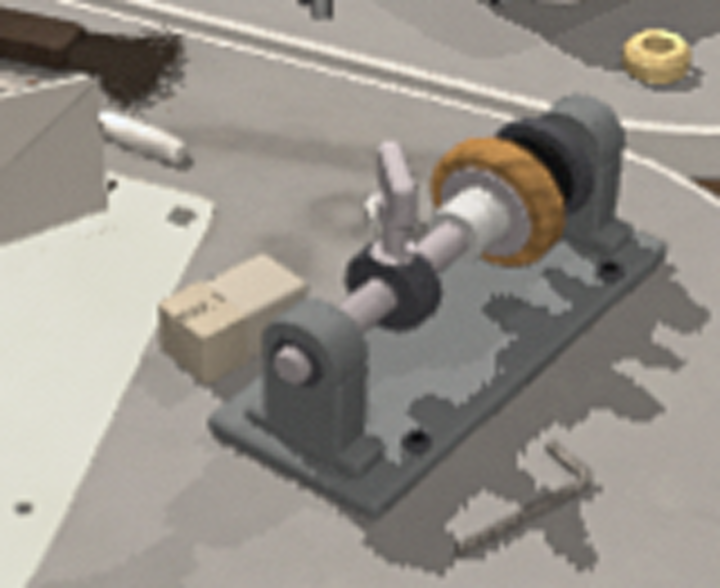

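View pics/top1c.png

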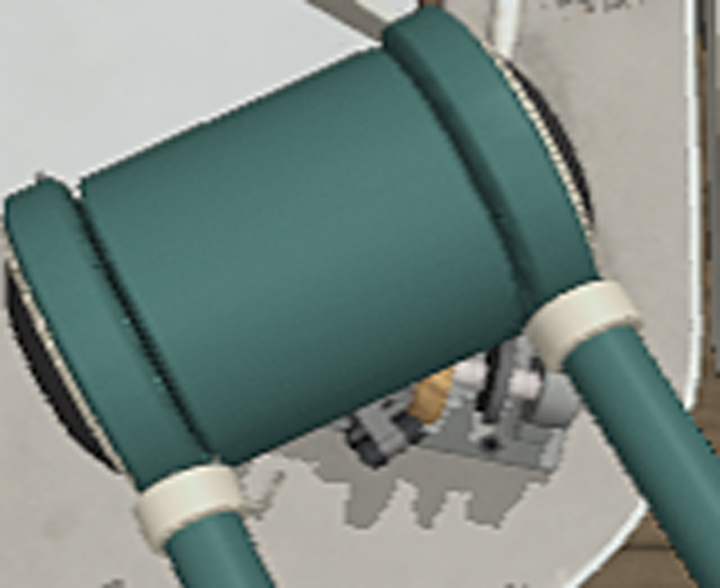

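```bash
python3 - <<'E'
from h import *
f=env.grab_frame('scene')
for p in ([.512,.2842,.1845],[.512,.2842,.2095],[.512,.283,.121]):
    print(cv2.projectPoints(np.array([p]),cv2.Rodrigues(np.array(f['R']))[0],np.array(f['t']),f['camera_matrix'],np.array(f['dist_coeffs']))[0])
E
```

```text
[[[339.38749002 153.63088854]]]
[[[339.79509764 141.07194365]]]
[[[338.68859764 183.06928637]]]
```

View pics/scene1.png

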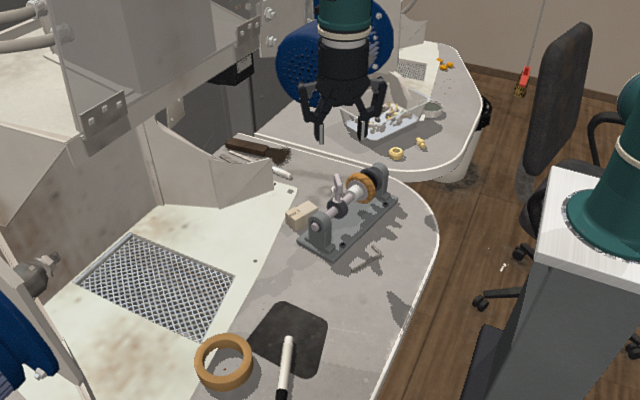

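Emit:
jog_arm(
  plan=[
    [0,0,1,0,0,0],
    [0,0,1,0,0,0],
    [0,0,0.8,0,0,0],
    [0,0,0.5,0,0,0],
    [0,0,0,0,0,0],
  ],
)

```text
time: 5.03
tcp_pos: [0.5115, 0.2831, 0.1258]
eef_rot: [2.994, 0.952, -0.003]
force: [0.8, 0.4, -0.3]
gripper_width: 0.0599
```

```bash
python3 - <<'E'
from h import *
o=env.observe(); print(o['tcp_pos'].round(4),o['force'].round(2),o['time'])
f=env.grab_frame('scene'); save('scene2.png',f); i=f['pixels'][110:250,270:430,::-1]
cv2.imwrite('pics/scene2c.png',cv2.resize(i,None,fx=5,fy=4.2,interpolation=cv2.INTER_CUBIC))
E
```

```text
[0.5115 0.2831 0.1258] [ 0.75  0.41 -0.29] 5.025
```

View pics/scene2c.png

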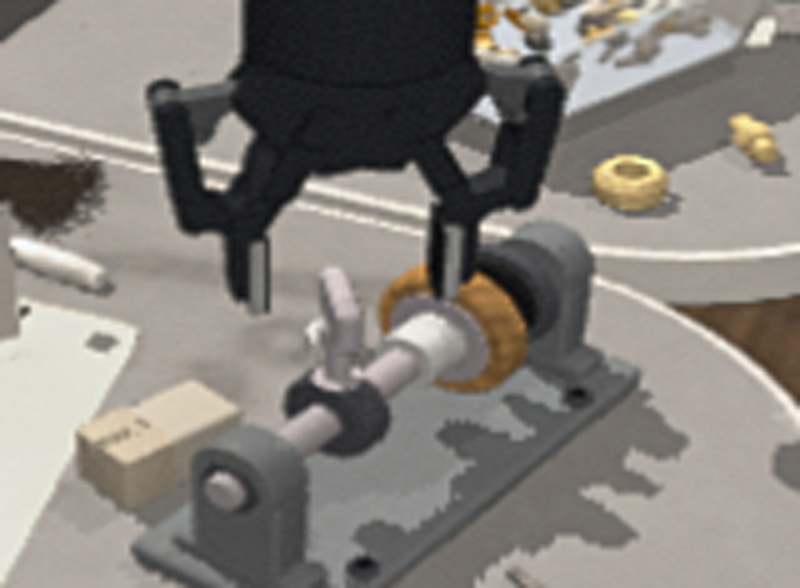

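The fingers straddle the wing: tips at about (322,184) and (359,180), wing between at (338,184). I'll close gently.

Emit:
jog_arm(
  plan=[
    [0,0,0,0,0,0],
    [0,0,0,0,0,0],
    [0,0,0,0,0,0],
  ],
  jaw=0.78,
)

```text
time: 5.45
tcp_pos: [0.5125, 0.2836, 0.1276]
eef_rot: [-2.994, -0.951, -0.002]
force: [-0.4, 0.4, 0.7]
gripper_width: 0.0187
```

```bash
python3 - <<'E'
from h import *
o=env.observe(); print(o['tcp_pos'].round(4),o['force'].round(2),o['torque'].round(3),o['time'],o['gripper_width'])
f=env.grab_frame('scene'); i=f['pixels'][130:230,290:400,::-1]
cv2.imwrite('pics/scene3c.png',cv2.resize(i,None,fx=6,fy=6,interpolation=cv2.INTER_CUBIC))
E
```

```text
[0.5125 0.2836 0.1276] [-0.41  0.41  0.72] [-0.028  0.026  0.025] 5.45 0.018737513397137997
```

View pics/scene3c.png

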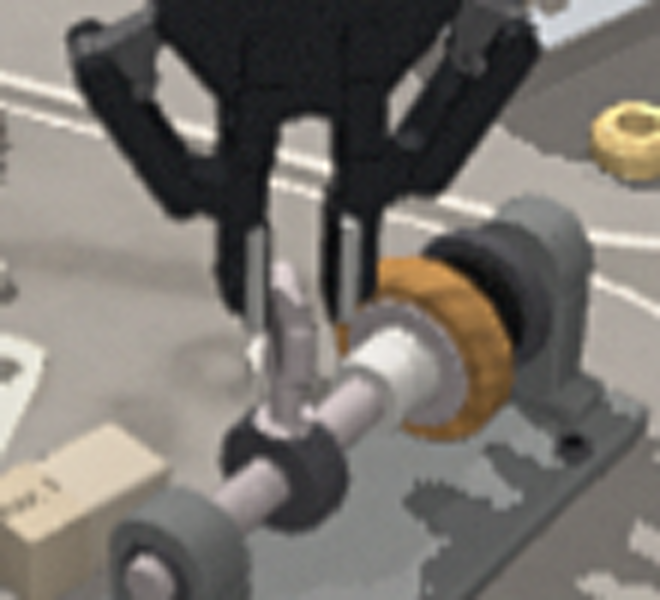

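Emit:
jog_arm(
  plan=[
    [0.05,0,0,0,0,0],
    [0,0,0,0,0,0],
  ],
  jaw=0.86,
)

```text
time: 5.75
tcp_pos: [0.5132, 0.2842, 0.1269]
eef_rot: [2.994, 0.951, -0.0]
force: [-0.1, -0.1, -0.3]
gripper_width: 0.0117
```

Emit:
jog_arm(
  plan=[
    [0,0,0,0,0,0],
    [0,0,0,0,0,0],
  ],
  jaw=0.9,
)

```text
time: 6.0
tcp_pos: [0.5136, 0.2845, 0.127]
eef_rot: [-2.994, -0.951, -0.002]
force: [2.4, 1.8, -0.3]
gripper_width: 0.0094
```

Emit:
jog_arm(
  plan=[
    [0,0,0,0,0,0],
    [0,0,0,0,0,0],
  ],
  jaw=1,
)

```text
time: 6.25
tcp_pos: [0.5136, 0.2844, 0.127]
eef_rot: [-2.994, -0.951, -0.002]
force: [3.2, 2.2, -1.3]
gripper_width: 0.0093
```

```bash
cat > s.py <<'E'
from h import *
from scipy.spatial.transform import Rotation as R
o=env.observe(); M=R.from_rotvec(o['eef_rot']).as_matrix()
F=np.array(o['force']); T=np.array(o['torque']); yv=np.array([np.sin(np.radians(11.5)),np.cos(np.radians(11.5)),0]); xv=np.array([yv[1],-yv[0],0])
p=o['tcp_pos']-np.array([.5125,.2836,0])
print('t',o['time'],'tcp',o['tcp_pos'].round(4),'stand xy mm',(p@xv*1e3).round(2),(p@yv*1e3).round(2),'yaw',np.degrees(np.arctan2(M[1,0],M[0,0])).round(2),'F',F.round(2),'Fsx,sy',(F@xv).round(2),(F@yv).round(2),'Ftool',(M.T@F).round(2),'T',T.round(3),'w',round(float(o['gripper_width']),4),'tilt',M[:,2].round(4))
E
python3 s.py
```

```text
t 6.25 tcp [0.5136 0.2844 0.127 ] stand xy mm 0.89 1.02 yaw 35.25 F [ 3.19  2.21 -1.3 ] Fsx,sy 2.68 2.8 Ftool [3.88 0.03 1.3 ] T [ 0.402 -0.515  0.025] w 0.0093 tilt [ 1.e-03  6.e-04 -1.e+00]
```

Emit:
jog_arm(
  plan=[
    [0.015,0,0,0,0,0],
    [0,0,0,0,0,0],
  ],
  force=45,
)

```text
time: 6.5
tcp_pos: [0.5136, 0.2845, 0.1271]
eef_rot: [-2.994, -0.951, -0.001]
force: [2.4, 3.0, 0.5]
gripper_width: 0.0082
```

```bash
python3 s.py
```

```text
t 6.5 tcp [0.5136 0.2845 0.1271] stand xy mm 0.94 1.06 yaw 35.26 F [2.44 3.01 0.55] Fsx,sy 1.79 3.44 Ftool [ 3.73 -1.05 -0.55] T [ 0.323 -0.388  0.034] w 0.0082 tilt [ 4.e-04  2.e-04 -1.e+00]
```

Emit:
jog_arm(
  plan=[
    [0,0,0,0,0,-0.6],
    [0,0,0,0,0,-0.7],
    [0,0,0,0,0,-0.7],
    [0,0,0,0,0,0],
  ],
)

```text
time: 7.0
tcp_pos: [0.5139, 0.2846, 0.1271]
eef_rot: [-2.784, -1.455, -0.002]
force: [3.0, 2.7, -0.6]
gripper_width: 0.0084
```

```bash
python3 s.py
```

```text
t 7.0 tcp [0.5139 0.2846 0.1271] stand xy mm 1.14 1.28 yaw 55.18 F [ 2.97  2.66 -0.64] Fsx,sy 2.38 3.2 Ftool [3.88 0.92 0.64] T [ 0.428 -0.59   0.123] w 0.0084 tilt [ 1.e-03  6.e-04 -1.e+00]
```

Emit:
jog_arm(
  plan=[
    [0,0,0,0,0,-0.8],
    [0,0,0,0,0,-0.8],
    [0,0,0,0,0,-0.8],
    [0,0,0,0,0,0],
  ],
)

```text
time: 7.5
tcp_pos: [0.514, 0.285, 0.1271]
eef_rot: [-2.421, -2.002, -0.003]
force: [3.6, 4.5, -1.3]
gripper_width: 0.0084
```

```bash
python3 s.py
```

```text
t 7.5 tcp [0.514  0.285  0.1271] stand xy mm 1.19 1.64 yaw 79.17 F [ 3.64  4.48 -1.33] Fsx,sy 2.67 5.12 Ftool [5.08 2.73 1.34] T [ 0.64  -0.697  0.034] w 0.0084 tilt [ 0.0013  0.0012 -1.    ]
```

Emit:
jog_arm(
  plan=[
    [0,0,0,0,0,-0.8],
    [0,0,0,0,0,-0.8],
    [0,0,0,0,0,-0.8],
    [0,0,0,0,0,0],
  ],
)

```text
time: 8.0
tcp_pos: [0.5138, 0.2844, 0.127]
eef_rot: [1.954, 2.459, 0.001]
force: [3.7, 1.9, -0.9]
gripper_width: 0.0081
```

```bash
python3 s.py;  python3 - <<'E'
from h import *
f=env.grab_frame('scene'); i=f['pixels'][130:230,290:400,::-1]
cv2.imwrite('pics/scene4c.png',cv2.resize(i,None,fx=6,fy=6,interpolation=cv2.INTER_CUBIC))
E
```

```text
t 8.0 tcp [0.5138 0.2844 0.127 ] stand xy mm 1.13 1.07 yaw 103.07 F [ 3.74  1.91 -0.89] Fsx,sy 3.28 2.62 Ftool [1.02 4.08 0.89] T [ 0.364 -0.671  0.087] w 0.0081 tilt [ 8.e-04  2.e-04 -1.e+00]
```

View pics/scene4c.png

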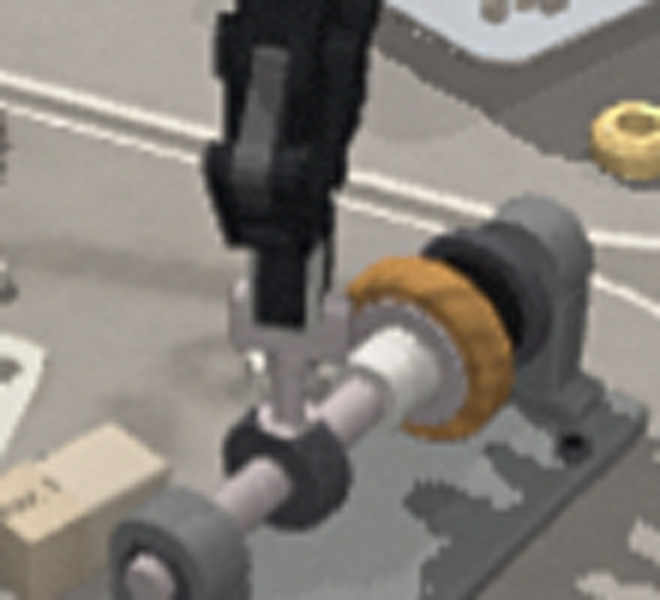

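Emit:
jog_arm(
  plan=[
    [-0.09,-0.04,0,0,0,0],
    [-0.09,-0.04,0,0,0,0],
    [-0.09,-0.04,0,0,0,0],
    [0,0,0,0,0,0],
  ],
)

```text
time: 8.55
tcp_pos: [0.5121, 0.2767, 0.127]
eef_rot: [1.951, 2.462, -0.0]
force: [4.2, 1.1, 0.0]
gripper_width: 0.0084
```

```bash
python3 s.py
```

```text
t 8.55 tcp [0.5121 0.2767 0.127 ] stand xy mm 1.03 -6.84 yaw 103.23 F [4.18 1.13 0.05] Fsx,sy 3.87 1.94 Ftool [ 0.15  4.33 -0.05] T [ 0.192 -0.78   0.015] w 0.0084 tilt [ 2.e-04 -4.e-04 -1.e+00]
```

Emit:
jog_arm(
  plan=[
    [-0.15,-0.06,0,0,0,0],
    [-0.15,-0.06,0,0,0,0],
    [-0.15,-0.06,0,0,0,0],
    [-0.1,-0.04,0,0,0,0],
    [0,0,0,0,0,0],
  ],
)

```text
time: 9.18
tcp_pos: [0.5094, 0.262, 0.127]
eef_rot: [-1.95, -2.462, 0.002]
force: [0.2, 1.6, 2.7]
gripper_width: 0.0083
```

```bash
python3 s.py;  python3 - <<'E'
from h import *
f=env.grab_frame('scene'); i=f['pixels'][130:230,290:400,::-1]
cv2.imwrite('pics/scene5c.png',cv2.resize(i,None,fx=6,fy=6,interpolation=cv2.INTER_CUBIC))
E
```

```text
t 9.175 tcp [0.5094 0.262  0.127 ] stand xy mm 1.28 -21.76 yaw 103.24 F [0.18 1.56 2.73] Fsx,sy -0.14 1.57 Ftool [ 1.48  0.53 -2.73] T [ 0.148 -0.114  0.002] w 0.0083 tilt [-9.e-04 -5.e-04 -1.e+00]
```

View pics/scene5c.png

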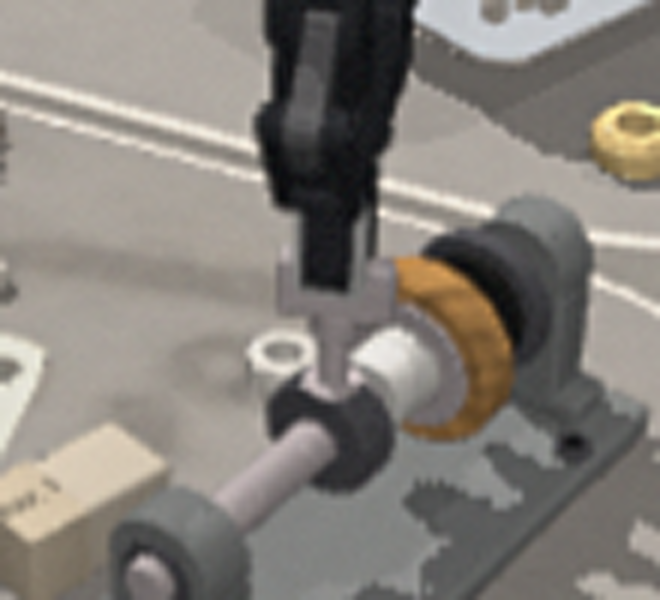

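Emit:
jog_arm(
  plan=[
    [-0.07,-0.03,0,0,0,0],
    [-0.07,-0.03,0,0,0,0],
    [-0.07,-0.03,0,0,0,0],
    [0,0,0,0,0,0],
  ],
)

```text
time: 9.72
tcp_pos: [0.5085, 0.2567, 0.1269]
eef_rot: [-1.95, -2.463, 0.001]
force: [-0.5, 2.9, 5.3]
gripper_width: 0.0083
```

```bash
python3 s.py;  python3 - <<'E'
from h import *
f=env.grab_frame('scene'); i=f['pixels'][150:230,310:400,::-1]
cv2.imwrite('pics/scene6c.png',cv2.resize(i,None,fx=7,fy=7,interpolation=cv2.INTER_CUBIC))
f=env.grab_frame('top'); i=f['pixels'][190:270,290:400,::-1]
cv2.imwrite('pics/top6c.png',cv2.resize(i,None,fx=7,fy=7,interpolation=cv2.INTER_CUBIC))
E
```

```text
t 9.725 tcp [0.5085 0.2567 0.1269] stand xy mm 1.46 -27.16 yaw 103.25 F [-0.53  2.87  5.29] Fsx,sy -1.09 2.71 Ftool [ 2.92  0.14 -5.29] T [ 0.425  0.227 -0.004] w 0.0083 tilt [-7.e-04 -1.e-04 -1.e+00]
```

View pics/scene6c.png

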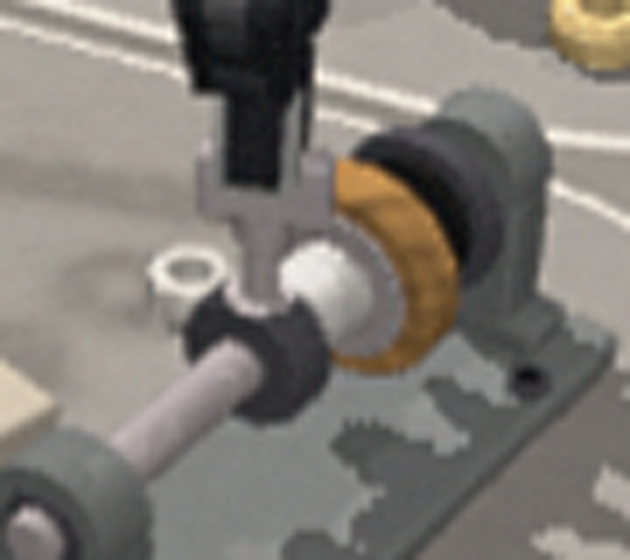

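View pics/top6c.png

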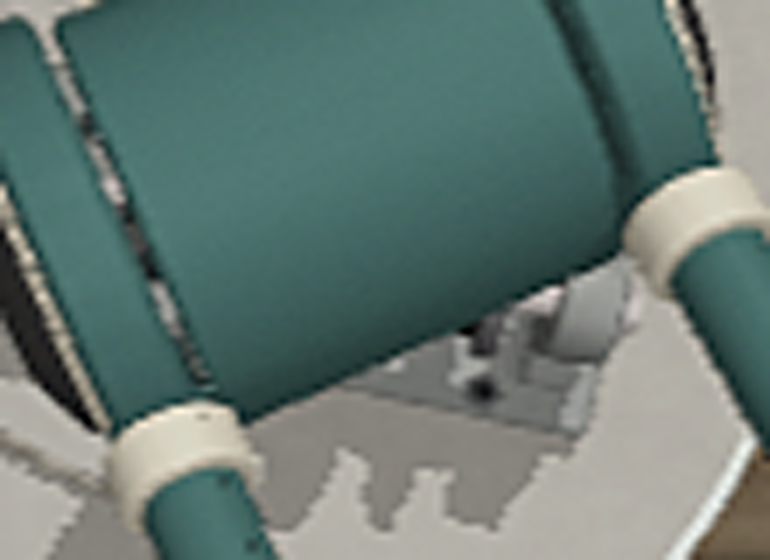

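Emit:
jog_arm(
  plan=[
    [-0.07,-0.035,-0.01,0,0,0],
    [-0.07,-0.035,0,0,0,0],
    [-0.07,-0.035,0,0,0,0],
    [-0.07,-0.035,0,0,0,0],
  ],
)

```text
time: 10.32
tcp_pos: [0.5069, 0.2492, 0.127]
eef_rot: [-1.95, -2.463, -0.0]
force: [-1.3, 3.2, 4.1]
gripper_width: 0.0081
```

```bash
python3 s.py;  python3 - <<'E'
from h import *
f=env.grab_frame('scene'); i=f['pixels'][150:230,310:400,::-1]
cv2.imwrite('pics/scene7c.png',cv2.resize(i,None,fx=7,fy=7,interpolation=cv2.INTER_CUBIC))
E
python3 s.py
```

```text
t 10.325 tcp [0.5069 0.2492 0.127 ] stand xy mm 1.42 -34.86 yaw 103.25 F [-1.33  3.24  4.11] Fsx,sy -1.95 2.91 Ftool [ 3.46 -0.56 -4.11] T [0.679 0.057 0.064] w 0.0081 tilt [-2.e-04  2.e-04 -1.e+00]
t 10.375 tcp [0.5069 0.2489 0.127 ] stand xy mm 1.4 -35.14 yaw 103.25 F [-1.43  3.22  2.22] Fsx,sy -2.05 2.87 Ftool [ 3.47 -0.66 -2.22] T [0.565 0.113 0.035] w 0.0085 tilt [-3.e-04 -1.e-04 -1.e+00]
```

View pics/scene7c.png

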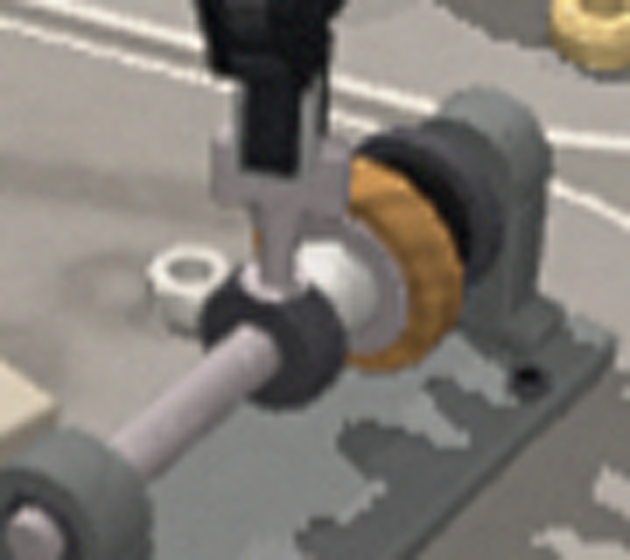

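Emit:
jog_arm(
  plan=[
    [-0.07,-0.04,0,0,0,0],
    [-0.07,-0.04,0,0,0,0],
    [-0.035,-0.02,0,0,0,0],
    [0,0,0,0,0,0],
  ],
)

```text
time: 10.88
tcp_pos: [0.5057, 0.2441, 0.127]
eef_rot: [1.95, 2.463, -0.0]
force: [0.7, 3.0, 1.4]
gripper_width: 0.0083
```

```bash
python3 s.py;  python3 - <<'E'
from h import *
f=env.grab_frame('scene'); i=f['pixels'][150:230,310:400,::-1]
cv2.imwrite('pics/scene8c.png',cv2.resize(i,None,fx=7,fy=7,interpolation=cv2.INTER_CUBIC))
E
python3 s.py
```

```text
t 10.875 tcp [0.5057 0.2441 0.127 ] stand xy mm 1.26 -40.06 yaw 103.26 F [0.68 2.98 1.4 ] Fsx,sy 0.08 3.05 Ftool [ 2.74  1.35 -1.4 ] T [ 0.456 -0.174 -0.005] w 0.0083 tilt [ 2.e-04 -4.e-04 -1.e+00]
t 10.925 tcp [0.5057 0.2441 0.127 ] stand xy mm 1.22 -40.1 yaw 103.26 F [0.75 1.33 1.26] Fsx,sy 0.47 1.45 Ftool [ 1.12  1.03 -1.26] T [ 0.38  -0.071 -0.019] w 0.0081 tilt [ 0.e+00 -5.e-04 -1.e+00]
```

View pics/scene8c.png

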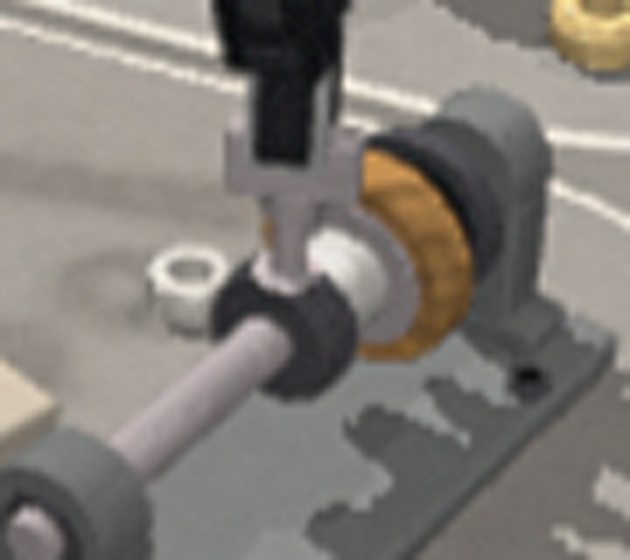

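Emit:
jog_arm(
  plan=[
    [-0.036,-0.017,0,0,0,0],
    [-0.036,-0.017,0,0,0,0],
    [0,0,0,0,0,0],
  ],
)

```text
time: 11.3
tcp_pos: [0.5053, 0.2423, 0.127]
eef_rot: [1.95, 2.463, -0.0]
force: [1.5, 3.2, 0.3]
gripper_width: 0.0082
```

Emit:
jog_arm(
  plan=[
    [-0.015,-0.007,0,0,0,0],
    [-0.015,-0.007,0,0,0,0],
    [-0.015,-0.007,0,0,0,0],
  ],
)

```text
time: 11.68
tcp_pos: [0.5051, 0.2411, 0.127]
eef_rot: [1.95, 2.463, 0.0]
force: [1.1, 3.6, -0.2]
gripper_width: 0.0079
```

```bash
python3 s.py
```

```text
t 11.675 tcp [0.5051 0.2411 0.127 ] stand xy mm 1.17 -43.1 yaw 103.25 F [ 1.14  3.63 -0.19] Fsx,sy 0.4 3.78 Ftool [3.27 1.94 0.19] T [ 0.595 -0.331 -0.011] w 0.0079 tilt [ 1.e-04 -1.e-04 -1.e+00]
```

Emit:
jog_arm(
  plan=[
    [-0.015,-0.007,0,0,0,0],
    [-0.015,-0.007,0,0,0,0],
    [-0.015,-0.007,0,0,0,0],
  ],
)

```text
time: 12.05
tcp_pos: [0.5048, 0.2399, 0.127]
eef_rot: [1.95, 2.463, -0.0]
force: [2.4, 3.4, -1.3]
gripper_width: 0.0083
```

```bash
python3 s.py
```

```text
t 12.05 tcp [0.5048 0.2399 0.127 ] stand xy mm 1.13 -44.34 yaw 103.26 F [ 2.42  3.36 -1.3 ] Fsx,sy 1.71 3.77 Ftool [2.71 3.13 1.3 ] T [ 0.585 -0.466  0.046] w 0.0083 tilt [ 0.e+00 -1.e-04 -1.e+00]
```

Emit:
jog_arm(
  plan=[
    [-0.015,-0.006,0,0,0,0],
    [-0.015,-0.006,0,0,0,0],
    [-0.015,-0.006,0,0,0,0],
  ],
)

```text
time: 12.42
tcp_pos: [0.5045, 0.2387, 0.1271]
eef_rot: [-1.95, -2.463, 0.0]
force: [2.0, 3.0, -2.5]
gripper_width: 0.0084
```

```bash
python3 s.py
```

```text
t 12.425 tcp [0.5045 0.2387 0.1271] stand xy mm 1.11 -45.58 yaw 103.25 F [ 1.99  3.02 -2.51] Fsx,sy 1.34 3.36 Ftool [2.48 2.63 2.51] T [ 0.549 -0.478  0.016] w 0.0084 tilt [-1.e-04 -1.e-04 -1.e+00]
```

Emit:
jog_arm(
  plan=[
    [-0.015,-0.006,0,0,0,0],
    [-0.015,-0.006,0,0,0,0],
  ],
)

```text
time: 12.68
tcp_pos: [0.5044, 0.238, 0.1271]
eef_rot: [-1.95, -2.463, 0.0]
force: [3.2, 2.4, -3.0]
gripper_width: 0.0087
```

```bash
python3 s.py;  python3 - <<'E'
from h import *
f=env.grab_frame('scene'); i=f['pixels'][150:230,310:400,::-1]
cv2.imwrite('pics/scene9c.png',cv2.resize(i,None,fx=7,fy=7,interpolation=cv2.INTER_CUBIC))
E
```

```text
t 12.675 tcp [0.5044 0.238  0.1271] stand xy mm 1.14 -46.35 yaw 103.25 F [ 3.17  2.44 -2.99] Fsx,sy 2.63 3.02 Ftool [1.64 3.65 2.99] T [ 0.524 -0.404 -0.012] w 0.0087 tilt [-1.e-04 -0.e+00 -1.e+00]
```

View pics/scene9c.png

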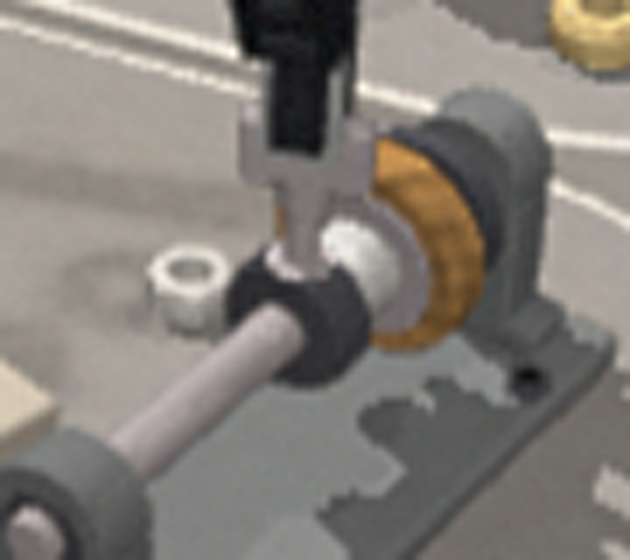

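Emit:
jog_arm(
  plan=[
    [-0.015,-0.005,0.004,0,0,0],
    [-0.015,-0.005,0,0,0,0],
    [-0.015,-0.006,0,0,0,0],
  ],
)

```text
time: 13.1
tcp_pos: [0.5042, 0.2368, 0.127]
eef_rot: [-1.95, -2.463, 0.0]
force: [1.1, 3.9, -1.4]
gripper_width: 0.0079
```

```bash
python3 s.py
```

```text
t 13.1 tcp [0.5042 0.2368 0.127 ] stand xy mm 1.16 -47.52 yaw 103.25 F [ 1.07  3.92 -1.38] Fsx,sy 0.27 4.06 Ftool [3.57 1.94 1.38] T [ 0.58  -0.309  0.004] w 0.0079 tilt [-3.e-04 -0.e+00 -1.e+00]
```

Emit:
jog_arm(
  plan=[
    [-0.015,-0.006,0,0,0,0],
    [-0.015,-0.006,0,0,0,0],
    [-0.015,-0.006,0,0,0,0],
  ],
)

```text
time: 13.48
tcp_pos: [0.504, 0.2356, 0.127]
eef_rot: [-1.95, -2.463, 0.0]
force: [1.1, 3.7, -1.9]
gripper_width: 0.0083
```

```bash
python3 s.py
```

```text
t 13.475 tcp [0.504  0.2356 0.127 ] stand xy mm 1.21 -48.73 yaw 103.25 F [ 1.09  3.72 -1.88] Fsx,sy 0.33 3.86 Ftool [3.37 1.92 1.88] T [ 0.604 -0.157 -0.021] w 0.0083 tilt [-4.e-04  0.e+00 -1.e+00]
```

Emit:
jog_arm(
  plan=[
    [-0.015,-0.007,0,0,0,0],
    [-0.015,-0.006,0,0,0,0],
  ],
)

```text
time: 13.72
tcp_pos: [0.5039, 0.2349, 0.127]
eef_rot: [-1.95, -2.463, -0.0]
force: [0.4, 4.4, -1.7]
gripper_width: 0.0081
```

Emit:
jog_arm(
  plan=[
    [-0.015,-0.007,0,0,0,0],
    [-0.015,-0.006,0,0,0,0],
  ],
)

```text
time: 13.98
tcp_pos: [0.5038, 0.2346, 0.127]
eef_rot: [-1.95, -2.462, -0.002]
force: [0.3, 5.7, -1.3]
gripper_width: 0.0084
```

Emit:
jog_arm(
  plan=[
    [-0.015,-0.007,0,0,0,0],
    [-0.015,-0.006,0,0,0,0],
  ],
)

```text
time: 14.22
tcp_pos: [0.5038, 0.2343, 0.1271]
eef_rot: [-1.95, -2.462, -0.003]
force: [1.5, 8.5, -1.5]
gripper_width: 0.0085
```

```bash
python3 s.py
```

```text
t 14.225 tcp [0.5038 0.2343 0.1271] stand xy mm 1.26 -50.04 yaw 103.23 F [ 1.47  8.5  -1.54] Fsx,sy -0.25 8.63 Ftool [7.94 3.38 1.56] T [ 1.362 -0.159  0.02 ] w 0.0085 tilt [ 4.0e-04  2.1e-03 -1.0e+00]
```

Emit:
jog_arm(
  plan=[
    [-0.015,-0.007,0,0,0,0],
    [0,0,0,0,0,0],
  ],
)

```text
time: 14.48
tcp_pos: [0.5037, 0.2341, 0.1271]
eef_rot: [-1.95, -2.462, -0.004]
force: [0.5, 8.5, -2.5]
gripper_width: 0.0084
```

```bash
python3 s.py
```

```text
t 14.475 tcp [0.5037 0.2341 0.1271] stand xy mm 1.25 -50.23 yaw 103.23 F [ 0.51  8.47 -2.55] Fsx,sy -1.19 8.4 Ftool [8.12 2.43 2.57] T [ 1.388 -0.185  0.071] w 0.0084 tilt [ 5.0e-04  2.5e-03 -1.0e+00]
```

Emit:
jog_arm(
  plan=[
    [-0.015,-0.007,0,0,0,0],
    [0,0,0,0,0,0],
  ],
)

```text
time: 14.72
tcp_pos: [0.5037, 0.234, 0.1271]
eef_rot: [-1.95, -2.461, -0.004]
force: [1.4, 10.2, -2.6]
gripper_width: 0.0081
```

```bash
python3 s.py
```

```text
t 14.725 tcp [0.5037 0.234  0.1271] stand xy mm 1.27 -50.37 yaw 103.23 F [ 1.45 10.22 -2.61] Fsx,sy -0.62 10.3 Ftool [9.61 3.74 2.64] T [ 1.623 -0.246 -0.035] w 0.0081 tilt [ 7.e-04  3.e-03 -1.e+00]
```

Emit:
jog_arm(
  plan=[
    [-0.018,-0.008,0,0,0,0],
    [0,0,0,0,0,0],
  ],
)

```text
time: 14.98
tcp_pos: [0.5037, 0.2338, 0.1271]
eef_rot: [-1.95, -2.461, -0.005]
force: [1.0, 9.7, -3.7]
gripper_width: 0.0081
```

```bash
python3 s.py
```

```text
t 14.975 tcp [0.5037 0.2338 0.1271] stand xy mm 1.31 -50.58 yaw 103.22 F [ 1.02  9.71 -3.67] Fsx,sy -0.94 9.72 Ftool [9.21 3.21 3.7 ] T [ 1.689 -0.249  0.011] w 0.0081 tilt [ 9.0e-04  3.6e-03 -1.0e+00]
```

Emit:
jog_arm(
  plan=[
    [-0.018,-0.008,0,0,0,0],
    [0,0,0,0,0,0],
  ],
)

```text
time: 15.22
tcp_pos: [0.5036, 0.2336, 0.1271]
eef_rot: [-1.95, -2.461, -0.006]
force: [1.4, 10.5, -3.8]
gripper_width: 0.0085
```

```bash
python3 s.py; python3 -c "
from h import *
env.grab_frame('scene')"; python3 s.py
```

```text
t 15.225 tcp [0.5036 0.2336 0.1271] stand xy mm 1.25 -50.78 yaw 103.22 F [ 1.39 10.52 -3.83] Fsx,sy -0.73 10.59 Ftool [9.91 3.76 3.87] T [ 1.871 -0.289  0.009] w 0.0085 tilt [ 0.001   0.0041 -1.    ]
t 15.275 tcp [0.5036 0.2336 0.1271] stand xy mm 1.26 -50.8 yaw 103.22 F [ 2.3  10.84 -3.9 ] Fsx,sy 0.1 11.08 Ftool [10.01  4.71  3.94] T [ 1.942 -0.245  0.04 ] w 0.0086 tilt [ 0.001  0.004 -1.   ]
```

Emit:
jog_arm(
  plan=[
    [-0.015,-0.007,0,0,0,0],
    [0,0,0,0,0,0.4],
    [0,0,0,0,0,0.5],
  ],
)

```text
time: 15.65
tcp_pos: [0.5036, 0.2333, 0.1271]
eef_rot: [-2.14, -2.298, -0.006]
force: [1.4, 10.9, -3.5]
gripper_width: 0.0082
```

```bash
python3 s.py
```

```text
t 15.65 tcp [0.5036 0.2333 0.1271] stand xy mm 1.33 -51.05 yaw 94.08 F [ 1.42 10.88 -3.46] Fsx,sy -0.78 10.94 Ftool [10.73  2.19  3.51] T [ 1.942 -0.334  0.147] w 0.0082 tilt [ 0.0013  0.0042 -1.    ]
```

Emit:
jog_arm(
  plan=[
    [0,0,0,0,0,0.6],
    [0,0,0,0,0,0.6],
  ],
)

```text
time: 15.9
tcp_pos: [0.5036, 0.2332, 0.1271]
eef_rot: [-2.368, -2.061, -0.005]
force: [1.6, 11.0, -3.2]
gripper_width: 0.0084
```

```bash
python3 s.py
```

```text
t 15.9 tcp [0.5036 0.2332 0.1271] stand xy mm 1.32 -51.19 yaw 82.05 F [ 1.62 10.98 -3.22] Fsx,sy -0.6 11.09 Ftool [11.09  0.08  3.26] T [ 1.836 -0.33   0.159] w 0.0084 tilt [ 0.0012  0.0038 -1.    ]
```

Emit:
jog_arm(
  plan=[
    [0,0,0,0,0,0.6],
    [0,0,0,0,0,0.6],
  ],
)

```text
time: 16.15
tcp_pos: [0.5035, 0.233, 0.1271]
eef_rot: [-2.571, -1.802, -0.004]
force: [1.9, 10.4, -2.6]
gripper_width: 0.0083
```

```bash
python3 s.py
```

```text
t 16.15 tcp [0.5035 0.233  0.1271] stand xy mm 1.32 -51.39 yaw 70.06 F [ 1.92 10.37 -2.61] Fsx,sy -0.19 10.54 Ftool [10.39 -1.73  2.65] T [ 1.736 -0.203  0.144] w 0.0083 tilt [ 0.001   0.0035 -1.    ]
```

Emit:
jog_arm(
  plan=[
    [0,0,0,0,0,0.6],
    [0,0,0,0,0,0.6],
  ],
)

```text
time: 16.4
tcp_pos: [0.5035, 0.2328, 0.1271]
eef_rot: [-2.745, -1.523, -0.003]
force: [1.1, 9.6, -2.1]
gripper_width: 0.0084
```

```bash
python3 s.py
```

```text
t 16.4 tcp [0.5035 0.2328 0.1271] stand xy mm 1.27 -51.59 yaw 58.06 F [ 1.14  9.59 -2.14] Fsx,sy -0.8 9.62 Ftool [ 8.73 -4.11  2.17] T [ 1.651 -0.172  0.187] w 0.0084 tilt [ 8.0e-04  3.1e-03 -1.0e+00]
```

Emit:
jog_arm(
  plan=[
    [0,0,0,0,0,0.6],
    [0,0,0,0,0,0.6],
  ],
)

```text
time: 16.65
tcp_pos: [0.5033, 0.2326, 0.1271]
eef_rot: [-2.889, -1.228, -0.002]
force: [0.9, 8.7, -2.4]
gripper_width: 0.0082
```

```bash
python3 s.py
```

```text
t 16.65 tcp [0.5033 0.2326 0.1271] stand xy mm 1.15 -51.76 yaw 46.06 F [ 0.91  8.71 -2.42] Fsx,sy -0.85 8.72 Ftool [ 6.9  -5.39  2.44] T [ 1.547 -0.054  0.228] w 0.0082 tilt [ 4.0e-04  2.8e-03 -1.0e+00]
```

Emit:
jog_arm(
  plan=[
    [0,0,0,0,0,0.6],
    [0,0,0,0,0,0.6],
    [0,0,0,0,0,0.3],
  ],
)

```text
time: 17.02
tcp_pos: [0.5032, 0.2325, 0.1271]
eef_rot: [-3.024, -0.843, -0.001]
force: [0.2, 9.0, -1.6]
gripper_width: 0.0079
```

```bash
python3 s.py;  python3 - <<'E'
from h import *
f=env.grab_frame('scene'); i=f['pixels'][150:230,310:400,::-1]
cv2.imwrite('pics/scene10c.png',cv2.resize(i,None,fx=7,fy=7,interpolation=cv2.INTER_CUBIC))
E
```

```text
t 17.025 tcp [0.5032 0.2325 0.1271] stand xy mm 1.02 -51.91 yaw 31.14 F [ 0.23  8.97 -1.57] Fsx,sy -1.57 8.84 Ftool [ 4.83 -7.56  1.59] T [ 1.514 -0.016  0.176] w 0.0079 tilt [ 1.0e-04  2.6e-03 -1.0e+00]
```

View pics/scene10c.png

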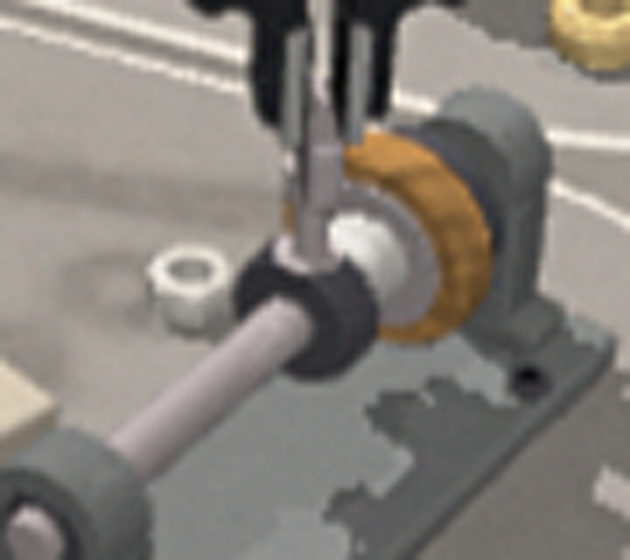

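Emit:
jog_arm(
  plan=[
    [0,0,0,0,0,0.5],
    [0,0,0,0,0,0],
    [0.024,-0.032,0,0,0,0],
    [0,0,0,0,0,0],
  ],
)

```text
time: 17.58
tcp_pos: [0.5031, 0.2327, 0.1271]
eef_rot: [-3.058, -0.713, 0.001]
force: [-0.4, 5.5, 0.2]
gripper_width: 0.0084
```

```bash
python3 s.py
```

```text
t 17.575 tcp [0.5031 0.2327 0.1271] stand xy mm 0.93 -51.73 yaw 26.26 F [-0.38  5.49  0.23] Fsx,sy -1.47 5.3 Ftool [ 2.08 -5.09 -0.23] T [1.071 0.153 0.123] w 0.0084 tilt [-6.0e-04  1.1e-03 -1.0e+00]
```

Another 1.2 mm relaxes it, then I'll open partially and rise.

Emit:
jog_arm(
  plan=[
    [0.03,-0.04,0,0,0,0],
    [0,0,0,0,0,0],
  ],
)

```text
time: 17.82
tcp_pos: [0.5032, 0.233, 0.1271]
eef_rot: [3.059, 0.714, -0.002]
force: [-1.4, 2.2, 2.2]
gripper_width: 0.0082
```

```bash
python3 s.py
```

```text
t 17.825 tcp [0.5032 0.233  0.1271] stand xy mm 0.96 -51.47 yaw 26.27 F [-1.44  2.24  2.24] Fsx,sy -1.86 1.9 Ftool [-0.31 -2.64 -2.24] T [0.423 0.327 0.06 ] w 0.0082 tilt [-1.1e-03 -7.0e-04 -1.0e+00]
```

Emit:
jog_arm(
  plan=[
    [0,0,0,0,0,0],
    [0,0,0,0,0,0],
    [0,0,0,0,0,0],
  ],
  jaw=0.65,
)

```text
time: 18.2
tcp_pos: [0.5037, 0.2328, 0.1269]
eef_rot: [3.059, 0.713, -0.0]
force: [-0.4, -0.3, -0.3]
gripper_width: 0.0299
```

Emit:
jog_arm(
  plan=[
    [0,0,-0.5,0,0,0],
    [0,0,-1,0,0,0],
    [0,0,-1,0,0,0],
    [0,0,-1,0,0,0],
  ],
)

```text
time: 18.7
tcp_pos: [0.5039, 0.2332, 0.2164]
eef_rot: [3.06, 0.713, 0.002]
force: [0.5, -0.3, 0.7]
gripper_width: 0.0297
```

```bash
python3 s.py;  python3 - <<'E'
from h import *
f=env.grab_frame('scene'); save('scene11.png',f); i=f['pixels'][150:230,310:400,::-1]
cv2.imwrite('pics/scene11c.png',cv2.resize(i,None,fx=7,fy=7,interpolation=cv2.INTER_CUBIC))
P=cloud(f,np.ones((400,640),bool))
T=P[(P[:,2]>.124)&(P[:,2]<.145)&(np.hypot(P[:,0]-.503,P[:,1]-.232)<.035)]
c,w,d=pca(T[:,:2]); print(len(T),c.round(4),((T.min(0)+T.max(0))/2).round(4),np.degrees(np.arctan2(d[1],d[0])).round(1))
E
```

```text
t 18.7 tcp [0.5039 0.2332 0.2164] stand xy mm 1.66 -51.08 yaw 26.25 F [ 0.47 -0.29  0.7 ] Fsx,sy 0.52 -0.19 Ftool [ 0.29  0.47 -0.7 ] T [-0.038  0.001 -0.017] w 0.0297 tilt [ 1.1e-03  2.0e-04 -1.0e+00]
77 [0.501  0.2383] [0.5011 0.2352 0.1286] 115.7
```

View pics/scene11c.png

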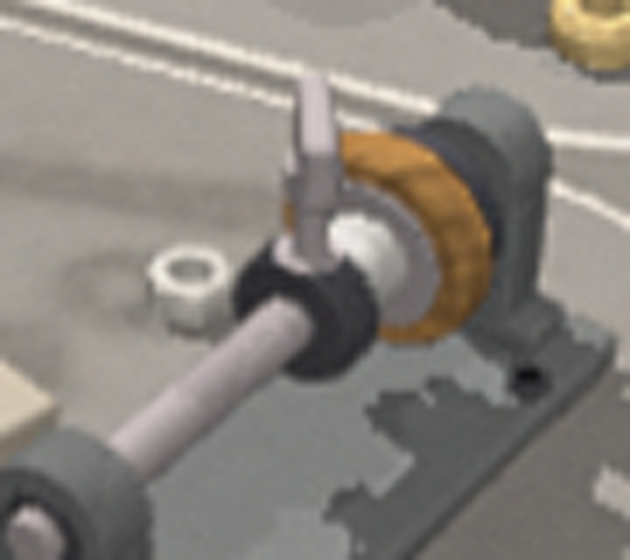

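```bash
python3 - <<'E'
from h import *
f=env.grab_frame('scene')
a=cv2.imread('pics/scene1.png')
for k in ['hex_key','compound_bar','big_nut','collar','wheel']:
    print(k,[(r['confidence'],r['pixel']) for r in env.place_of(f,k)[:2]])
d=cv2.absdiff(a,cv2.cvtColor(f['pixels'],cv2.COLOR_RGB2BGR)).max(2)
for n,(x0,x1,y0,y1) in {'bar':(285,318,195,232),'nut':(328,342,182,196),'key':(350,385,238,268)}.items(): print(n,(d[y0:y1,x0:x1]>40).sum())
print(env.close_job())
E
```

```text
hex_key [(0.5, [360.6, 262.1])]
compound_bar [(0.73, [304.7, 220.3])]
big_nut [(0.47, [337.0, 192.4])]
collar [(0.55, [353.5, 189.9])]
wheel [(0.88, [354.9, 193.9])]
bar 0
nut 65
key 165
the job is handed in; nothing more can be done
None
```

The wheel is nipped between the collar and the rubber washer, the set screw is tight again, and the job is handed in. It took about 19 s of the 58 s allowed.

- **Screw undone:** I gripped the wing and turned it about 68° (1.18 rad) before moving the collar.
- **Collar and wheel pushed back:** The collar slid with about 3 N of drag. After about 50 mm the wheel met the washer. I pushed on by about 1.5 mm, reading about 11 N at the wrist, and the highest reading at any point was about 11 N. Part of that is the collar's own drag, so I estimate the nip itself at about 8 to 10 N.
- **Screw tightened:** I turned it back while still pushing, to about 9° (0.16 rad) past where it started. The push fell to about 9 N as the screw took hold. I then took the load off, opened the gripper and rose clear.

**Last checks:** The last picture shows the collar against the boss and the wheel back at the washer. The depth image puts the wing about 12° past its starting angle, so the screw reads as tight. The tool force after release was about zero.

**Unsure:**
- I did not test the nip afterwards by pushing on the wheel.
- A picture comparison showed no change at the compound bar, but some pixels changed around the nut and the key. I put this down to the wing having moved out of the nut's area and to the shadows on the worktop. The networks still found the bar and the key within about 1.5 pixels of their first positions, and the nut within about 3 pixels. I never came near any of the three.

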